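# Turn the sample flag to red

### The job

The sample in the brown bottle is now on hold: flip the flag of the stand in front of that bottle right over its pivot, from the green face to the red face, so that it lies flat on the other side. Push it over gently with the fingertips, by its black finger tab and then by the paddle itself if you like; do not lift or shove the stands, the bottle or the beaker out of place. Leave the beaker's flag green.

Things in the scene. Friction and masses are not known exactly. Their poses are not given: they have to be found in the camera images.
- stand_1: the brown bottle's flag stand, loose, heavy (1.4 kg); the brown bottle stands 120 mm behind it (+x). Grey base 105 mm (x, -60..45) by 170 mm (y), 8 mm thick. Origin: underside, below the pivot; z up, -x is the front with the finger tab, y along the base. Two cheeks carry the pivot (x -29..-23 and 29..35, 22 mm wide, top at z = 76 mm); rest posts under the flag at y = 62 and -62 mm
- stand_1_pivot (a point): middle of that stand's pivot line, 65 mm above the base's underside; axes as the stand's (the pivot line runs along x)
- flag_1 (a joint): that flag's angle: 0 = flat toward the stand's +y, green face up (so at the start); pi/2 = straight up; pi = flat toward -y, red face up; stops at 0 and pi. Slightly stiff hinge, moved by under 1 N: let go between about 0.8 and 1.9 rad the flag stays there, below that it sinks back to 0, above that on to pi by itself
- flag_1_face (a point): centre of that flag's paddle, 42 mm from the pivot line. Paddle 48 mm wide (x -21..27 of the stand), reaching from 9 to 75 mm from the pivot line, 6 mm thick; one face green with a white disc, the other red with a white bar. Axes turn with it: y from the pivot to the free end, z out of the green face
- flag_1_tab (a point): end of that flag's black finger tab, 45 mm from the pivot line (tab ends at 49.5 mm). Fixed to the flag's shaft in front of the cheeks (x -53..-33 of the stand, 6 to 9 mm thick), square to the paddle: points up with the flag at 0, toward the stand's -y with the flag upright, down at pi. Above, in front and at both sides it is free
- stand_2: the beaker's flag stand, loose, heavy (1.4 kg); the beaker stands 120 mm behind it (+x). Grey base 105 mm (x, -60..45) by 170 mm (y), 8 mm thick. Origin: underside, below the pivot; z up, -x is the front with the finger tab, y along the base. Two cheeks carry the pivot (x -29..-23 and 29..35, 22 mm wide, top at z = 76 mm); rest posts under the flag at y = 62 and -62 mm
- stand_2_pivot (a point): middle of that stand's pivot line, 65 mm above the base's underside; axes as the stand's (the pivot line runs along x)
- flag_2 (a joint): that flag's angle: 0 = flat toward the stand's +y, green face up (so at the start); pi/2 = straight up; pi = flat toward -y, red face up; stops at 0 and pi. Slightly stiff hinge, moved by under 1 N: let go between about 0.8 and 1.9 rad the flag stays there, below that it sinks back to 0, above that on to pi by itself
- flag_2_face (a point): centre of that flag's paddle, 42 mm from the pivot line. Paddle 48 mm wide (x -21..27 of the stand), reaching from 9 to 75 mm from the pivot line, 6 mm thick; one face green with a white disc, the other red with a white bar. Axes turn with it: y from the pivot to the free end, z out of the green face
- flag_2_tab (a point): end of that flag's black finger tab, 45 mm from the pivot line (tab ends at 49.5 mm). Fixed to the flag's shaft in front of the cheeks (x -53..-33 of the stand, 6 to 9 mm thick), square to the paddle: points up with the flag at 0, toward the stand's -y with the flag upright, down at pi. Above, in front and at both sides it is free
- brown_bottle: loose brown bottle with a blue cap, 70 mm diameter, 138 mm tall, origin at its underside, z up; bystander
- beaker: loose empty clear beaker, 55 mm diameter, 70 mm tall, origin at its underside, z up; bystander

How it is judged:
At the end, for the whole second after the job is handed in: The brown bottle's flag lies at rest on its far side, red face up, within 0.17 rad (10 degrees) of flat; the beaker's flag still lies green face up within 0.17 rad; both stands are within 30 mm, the bottle and the beaker within 20 mm of where they stood, all upright (value of joint flag_1 above 2.97 rad and value of joint flag_2 below 0.17 rad and velocity of joint flag_1 between -0.1 and 0.1 rad/s and distance of each of stand_1, stand_2 from where it was at the start of the episode below 0.03 m and angle between each of stand_1, stand_2, brown_bottle, beaker's own z axis and vertical below 0.1 rad and distance of each of brown_bottle, beaker from where it was at the start of the episode below 0.02 m); the robot touches nothing.
It fails at once if the beaker's flag is raised (more than 0.35 rad) (value of joint flag_2 above 0.35 rad).
It fails at once if a stand is lifted (more than 12 mm), shoved more than 30 mm or tipped ((distance of stand_1 from where it was at the start of the episode above 0.03 m or angle between stand_1's own z axis and vertical above 0.2 rad) or (distance of stand_2 from where it was at the start of the episode above 0.03 m or angle between stand_2's own z axis and vertical above 0.2 rad) or height (world z) of any of stand_1, stand_2 above 0.012 m).
It fails at once if the bottle or the beaker is lifted (more than 12 mm), moved more than 20 mm or tipped ((distance of brown_bottle from where it was at the start of the episode above 0.02 m or angle between brown_bottle's own z axis and vertical above 0.2 rad) or (distance of beaker from where it was at the start of the episode above 0.02 m or angle between beaker's own z axis and vertical above 0.2 rad) or height (world z) of any of brown_bottle, beaker above 0.012 m).
It fails at once if the flag or its stand is pushed or gripped with more than 25 N (contact force between the fingers and stand_1 above 25 N).
It also fails if it takes over 38 s, if anything falls off the work surface, if the arm or the gripper's body presses on something with over 40 N, if the wrist force passes 120 N, or if a joint passes its speed limit or range.

### The arm

A 6-joint arm with a two-finger parallel gripper is mounted at the origin on a cart in front of the work surface, level with it; the furniture and walls round the work are solid. World frame = base frame: x ahead of the robot, y to its left, z up, the work surface at z = 0. Lengths are in m, angles in rad, forces in N, time in s.
With the tool pointing down it reaches from about 0.4 to 0.825 m from the base axis. Payload 7 kg.
Tool frame: the origin (TCP) lies between the finger pads; the fingertips stand 8 mm ahead of it and the grasp point (between the pads) lies 11 mm behind it (arm.finger_overhang is the distance from the TCP to the fingertips, in m); z points along the fingers, y is the line along which they close (so a half turn about z gives the same grasp; the last joint's range is limited). The gripper opens to 88 mm and grips with 3 to 60 N. Pads are 19 mm wide; open, the fingers measure 130 mm over their backs; the gripper's body (78 mm by 193 mm) begins 47 mm behind the grasp point.
Start: joints at [-0.848, 0.359, 0.012, 0, -1.224, -0.288], TCP at [0.284, -0.612, 0.235] pointing down, gripper open.
Joint ranges: [-3.07, 3.07], [-1.43, 2.12], [-1.02, 1.25], [-3.03, 1.67], [-3.05, -0], [-3.03, 3.03]. Speed limits (rad/s): [2.39, 2.39, 3.01, 3.14, 3.14, 3.14].

### API

Orientations are given as [roll, pitch, yaw] about the fixed x, y, z axes, in that order (R = Rz(yaw) Ry(pitch) Rx(roll)).
In Python, from station import arm gives the robot as it stands.
- The arm moves only by the tool move_arm, never from a script. Its argument "rows" is text: rows parted by semicolons, each of 7 numbers parted by spaces: the turn, a rotation vector about the tool's x, y, z in degrees, then the shift along the tool's x, y, z in m, then the finger opening in m, from 0 to 0.0876. A call has 1 to 8 rows; each row shifts and turns the commanded pose from where the row before left it, along the tool's axes as they then stand; what a row does not reach is not made up. A row lasts 1/8 s, in which the tool goes at most 62.5 mm and 10.7 degrees, less where a joint would pass 70% of its speed; a pose out of reach is approached as far as the arm can. A call is refused whole if a number of a shift passes 0.0625 or a number of a turn 10.7, either way. A call with a gripper value outside its range is refused whole. The fingers move at their own pace and stop on an object; "squeeze" is the grip in N (left out, the last holds). Time passes only in rows, so rows that do not move let the fingers close. It gives the time, the measured TCP pose, the force, the opening and the grip force at its end, in the units of the state.
- arm.get_state(): the state, without advancing time (a new reading comes with each control period).
- arm.grab_frame(name): name is "side" or "top" or "wrist"; returns (picture, depth): 384x512x3 uint8, blue, green, red; 384x512 float32, m along the optical axis (not along the pixel's ray), 0 where there is no reading.
- arm.camera_model(name): a dict with "mtx" (3x3 intrinsics, pixels), "camera_from_world" (4x4, takes a point from world to camera coordinates); the wrist camera has in their place "mount" (4x4, takes a point from camera to tool coordinates, whose origin is the TCP and whose axes are the flange's). Camera axes: x right, y down, z forward; pixel columns grow to the right and rows downward; lengths in m; the calibration is good to about 2 mm. A picture is of the moment at which its call begins: read the wrist's pose just before it. camera_model takes no time and is no camera call.
- arm.job_done(): hands the job in; it is judged then, once.
The state is a dict: "t": time; "q": joint angles; "qd": joint speeds; "joint_efforts": joint torques, N m; "eef_pos": TCP position; "ee_rot": TCP orientation; "force": force on the tool from outside, world axes, zero at the start; "moment": the same for the moment, N m; "width": finger opening in m; "gripper_force": force on a finger pad.
Only numpy, scipy, OpenCV 4.12 (cv2) and the standard library are available. Lean on these libraries where they do the work, as an engineer would, in place of code of your own. Each camera call takes 0.05 s, during which the arm holds its last target. There are 200 camera calls.

## Working session

There is one attempt and no reset: what is moved stays moved. The work goes in short steps, Python scripts to look and compute and a tool call to move; the robot and the scene stay as the last step left them, time stands still between calls to the robot, and variables do not carry over. Pictures are saved under pics/ and viewed, at most 10 in all, crops included, and the job is handed in when it is done.

Besides the shell and the picture viewer there is one more tool, called after "Call:" as name(argument=value, ...) on one line, values as JSON. move_arm: Moves the arm, as the interface text tells. Its arguments: {"type":"object","properties":{"rows":{"type":"string"},"squeeze":{"type":"number"}},"required":["rows"]}

```bash
mkdir -p pics; python3 - <<'E'
from station import arm
import cv2, numpy as np
fs=[]
for n in("top","side"):
    f,d=arm.grab_frame(n); np.savez(f"{n}.npz",f=f,d=d); cv2.imwrite(f"pics/{n}0.png",f)
    m=arm.camera_model(n); print(n,m["mtx"].round(1).tolist(),m["camera_from_world"].round(3).tolist())
s=arm.get_state(); print(s["t"],s["eef_pos"],s["ee_rot"],s["force"],s["width"])
E
```

```text
top [[483.2, 0.0, 258.8], [0.0, 483.2, 192.6], [0.0, 0.0, 1.0]] [[0.012, -1.0, 0.014, -0.116], [-0.991, -0.014, -0.134, 0.589], [0.134, -0.012, -0.991, 1.079], [0.0, 0.0, 0.0, 1.0]]
side [[447.9, 0.0, 265.5], [0.0, 447.9, 190.6], [0.0, 0.0, 1.0]] [[-0.932, -0.362, 0.001, 0.487], [-0.223, 0.57, -0.791, 0.245], [0.286, -0.737, -0.612, 0.846], [0.0, 0.0, 0.0, 1.0]]
0.1 [ 0.28411653 -0.61182446  0.23371737] [ 3.14011432e+00 -1.35858579e-04 -2.70693070e+00] [ 0.6845586  -0.41382761  0.18602004] 0.08801468877742896
```

View pics/top0.png

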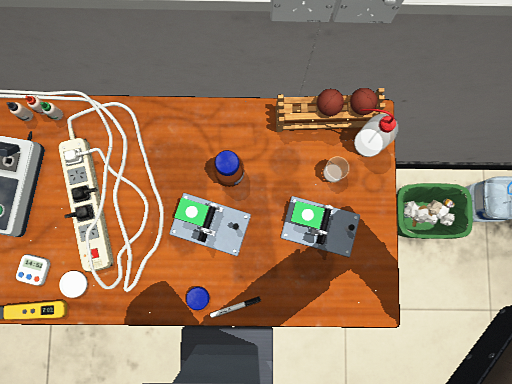

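View pics/side0.png

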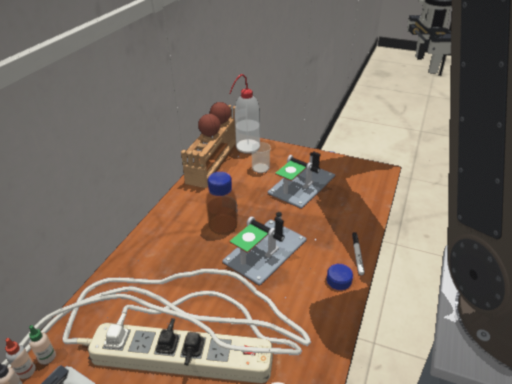

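The top view shows the bottle's stand around (210,224), with its green flag to the left (+y) at (192,212) and the tab near (207,237). The bottle is at (229,165). The beaker's stand is at (320,226).

```bash
cat > h.py <<'E'
import numpy as np
from station import arm
def cloud(d,m):
    v,u=np.mgrid[:d.shape[0],:d.shape[1]]
    p=np.stack([u,v,np.ones_like(u)],-1)@np.linalg.inv(m["mtx"]).T*d[...,None]
    T=np.linalg.inv(m["camera_from_world"]); return p@T[:3,:3].T+T[:3,3]
E
python3 - <<'E'
from h import *; import cv2
z=np.load("top.npz"); f=z["f"].astype(int); d=z["d"]; P=cloud(d,arm.camera_model("top"))
for nm,(u0,u1,v0,v1) in dict(s1=(165,256,186,262),s2=(275,365,188,262)).items():
    p=P[v0:v1,u0:u1].reshape(-1,3); c=f[v0:v1,u0:u1].reshape(-1,3)
    sat=c.max(1)-c.min(1)
    base=(p[:,2]>.003)&(p[:,2]<.014)&(sat<45)
    g=(c[:,1]>c[:,2]+60)&(c[:,1]>c[:,0]+60)
    tb=p[:,2]>.085
    # use whole stand footprint incl flag for rect
    r=cv2.minAreaRect(p[base][:,:2].astype(np.float32)*1000)
    rg=cv2.minAreaRect(p[g][:,:2].astype(np.float32)*1000)
    print(nm,base.sum(),"base",r,"z",np.median(p[base][:,2]));print(" green",g.sum(),rg,np.median(p[g][:,2]), "centroid",p[g].mean(0))
    print(" tab",tb.sum(),p[tb].mean(0),p[tb].min(0),p[tb].max(0), "rect",cv2.minAreaRect(p[tb][:,:2].astype(np.float32)*1000))
# bottle cap
p=P[150:175,215:242].reshape(-1,3);k=p[:,2]>.125;print("cap",p[k].mean(0),k.sum())
# side cloud tab
z=np.load("side.npz");P=cloud(z["d"],arm.camera_model("side"));f=z["f"].astype(int)
p=P[208:245,270:290].reshape(-1,3);c=f[208:245,270:290].reshape(-1,3);k=(p[:,2]>.085)&(c.max(1)<70)
print("side tab",k.sum(),p[k].mean(0),p[k].min(0),p[k].max(0))
p=P[220:255,225:272].reshape(-1,3);c=f[220:255,225:272].reshape(-1,3);g=(c[:,1]>c[:,2]+60)&(c[:,1]>c[:,0]+60);print("side green",p[g].mean(0),cv2.minAreaRect(p[g][:,:2].astype(np.float32)*1000))
E
```

```text
s1 2110 base ((541.6492919921875, -0.316192626953125), (169.5655975341797, 151.7549591064453), 72.9751205444336) z 0.008478673197468756
 green 513 ((512.1795654296875, -15.74627685546875), (205.55450439453125, 56.51457595825195), 62.860252380371094) 0.06823135391191038 centroid [0.54149047 0.04249642 0.07387641]
 tab 69 [ 0.46923014 -0.02348541  0.48763099] [ 0.44015034 -0.09431748  0.08681258] [0.49609866 0.0236436  1.15014479] rect ((468.27862548828125, -37.96983337402344), (124.43775939941406, 19.5007381439209), 72.37841796875)
s2 2087 base ((508.1587219238281, -252.15814208984375), (170.70587158203125, 124.73246002197266), 75.20018768310547) z 0.008372967261249364
 green 496 ((516.1614379882812, -168.32022094726562), (76.5030517578125, 197.8980712890625), 24.63162612915039) 0.06827369867249833 centroid [ 0.53849336 -0.21670092  0.07213437]
 tab 82 [ 0.46593472 -0.18408848  0.52846474] [ 0.44015034 -0.25039322  0.08601367] [ 0.49307723 -0.09431748  1.15014479] rect ((458.6569519042969, -174.79867553710938), (18.74850845336914, 164.09564208984375), 19.467988967895508)
cap [ 0.63990911 -0.03740333  0.14793732] 484
side tab 91 [0.4855731  0.02138115 0.10221398] [0.47724258 0.01414916 0.08538802] [0.49487178 0.02622403 0.11572714]
side green [0.54093513 0.05048553 0.07158589] ((427.3999328613281, 342.6560363769531), (71.76173400878906, 708.7901000976562), 21.084102630615234)
```

```bash
python3 - <<'E'
from h import *; import cv2
z=np.load("top.npz"); f=z["f"].astype(int); d=z["d"]; P=cloud(d,arm.camera_model("top"))
for nm,(u0,u1,v0,v1) in dict(s1=(165,256,186,262),s2=(275,365,188,262)).items():
    p=P[v0:v1,u0:u1].reshape(-1,3); c=f[v0:v1,u0:u1].reshape(-1,3)
    sat=c.max(1)-c.min(1)
    base=((p[:,2]>.005)&(p[:,2]<.012)&(sat<45)).reshape(v1-v0,-1).astype(np.uint8)
    n,l,st,_=cv2.connectedComponentsWithStats(base); k=1+st[1:,4].argmax(); base=(l==k).ravel()
    g=((c[:,1]>c[:,2]+60)&(c[:,1]>c[:,0]+60)|(c.min(1)>200))&(abs(p[:,2]-.068)<.006)
    r=cv2.minAreaRect(p[base][:,:2].astype(np.float32)*1000); rg=cv2.minAreaRect(p[g][:,:2].astype(np.float32)*1000)
    print(nm,"base",np.round(r[0],1),np.round(r[1],1),r[2]," paddle",np.round(rg[0],1),np.round(rg[1],1),rg[2])
    tb=(p[:,2]>.085)&(p[:,2]<.125); print(" tab",tb.sum(),p[tb].mean(0),"top",p[tb][p[tb][:,2]>.108].mean(0))
    a=np.deg2rad(-17); X=np.array([np.cos(a),np.sin(a)]);Y=np.array([-X[1],X[0]])
    print(" pivot from base",r[0]+7.5*X," from paddle",rg[0]-3*X-42*Y)
    print(" tab ctr from base",(r[0]+7.5*X-43*X))
z=np.load("side.npz");P=cloud(z["d"],arm.camera_model("side"));f=z["f"].astype(int)
p=P[208:245,270:290].reshape(-1,3);k=(p[:,2]>.08)&(p[:,2]<.125)
print("side tab",k.sum(),p[k].mean(0),p[k].min(0),p[k].max(0))
E
```

```text
s1 base [519.2   6.7] [169.1 104.4] 73.12025451660156  paddle [539.6  35.7] [84.1 68.4] 71.89112854003906
 tab 44 [0.48575276 0.01676008 0.1112027 ] top [0.48588772 0.01701605 0.11377573]
 pivot from base [526.36704885   4.54960571]  from paddle [524.45224318  -3.54983063]
 tab ctr from base [485.24594435  17.12158901]
s2 base [ 517.8 -254.5] [170.3 105. ] 75.20206451416016  paddle [ 537.6 -225.9] [83.  64.4] 75.97881317138672
 tab 49 [ 0.48329971 -0.24454651  0.10978225] top [ 0.48349613 -0.2449552   0.11380729]
 pivot from base [ 524.9343096  -256.67829194]  from paddle [ 522.48953566 -265.19825287]
 tab ctr from base [ 483.81320509 -244.10630863]
side tab 123 [0.48548597 0.02122622 0.10022653] [0.47685409 0.01414916 0.08064735] [0.49659158 0.02622403 0.11677571]
```

Call:
move_arm(rows="0 0 0 -0.0342 0.0375 0 0; 0 0 0 -0.0342 0.0375 0 0; 0 0 0 -0.0342 0.0375 0 0; 0 0 0 -0.0342 0.0375 0 0; 0 0 0 -0.0342 0.0375 0 0; 0 0 0 -0.0342 0.0375 0 0; 0 0 0 -0.0342 0.0375 0 0; 0 0 0 -0.0342 0.0375 0 0")

```text
t: 1.1
eef_pos: [0.4061, -0.2232, 0.2345]
ee_rot: [3.142, 0.0, -2.707]
force: [1.2, 0.2, 0.1]
width: 0.0131
gripper_force: 0.0
```

Call:
move_arm(rows="0 0 0 -0.0342 0.0375 0 0; 0 0 0 -0.0342 0.0375 0 0; 0 0 0 -0.0342 0.0375 0 0; 0 0 0 -0.0342 0.0375 0 0; 0 0 0 -0.0342 0.0375 0 0; 0 0 0 -0.0342 0.0375 0 0; 0 0 0 0 0 0 0; 0 0 0 0 0 0 0")

```text
t: 2.1
eef_pos: [0.497, 0.0656, 0.2341]
ee_rot: [3.142, -0.001, -2.706]
force: [-0.3, 0.1, -0.5]
width: 0.0005
gripper_force: 0.0
```

Call:
move_arm(rows="0 0 10.45 0 0 0 0; 0 0 10.45 0 0 0 0; 0 0 10.45 0 0 0 0; 0 0 10.45 0 0 0 0; 0 0 0 0 0 0 0; 0 0 0 0 0 0 0")

```text
t: 2.85
eef_pos: [0.4972, 0.065, 0.2346]
ee_rot: [3.142, 0.0, 2.85]
force: [-0.1, -0.2, 0.2]
width: 0.0005
gripper_force: 0.0
```

Call:
move_arm(rows="0 0 0 0 0 0.035 0; 0 0 0 0 0 0.035 0; 0 0 0 0 0 0.035 0; 0 0 0 0.001 0 0.029 0; 0 0 0 0 0 0 0")

```text
t: 3.48
eef_pos: [0.495, 0.065, 0.0989]
ee_rot: [-3.138, -0.003, 2.849]
force: [0.2, -0.1, 0.9]
width: 0.0002
gripper_force: 0.0
```

```bash
python3 - <<'E'
from h import *; import cv2
f,d=arm.grab_frame("side"); cv2.imwrite("pics/s1.png",cv2.resize(f[130:320,150:400],None,fx=3,fy=3))
E
```

```text
(no output)
```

View pics/s1.png

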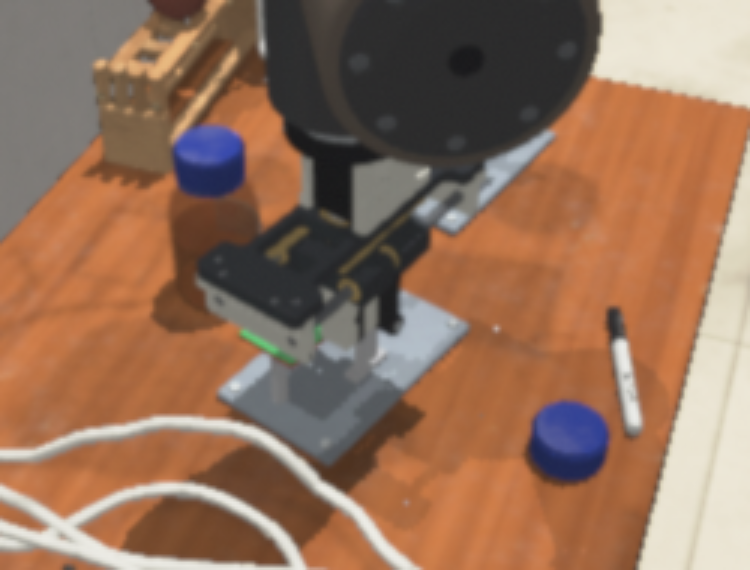

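The fingers hang beside the tab on its +y side at about (370,320), over the base and clear of the flag. I'll push toward -y.

Call:
move_arm(rows="0 0 0 0 -0.008 0 0; 0 0 0 0 -0.008 0 0; 0 0 0 0 -0.008 0 0; 0 0 0 0 -0.006 0 0; 0 0 0 0 -0.006 0 0; 0 0 0 0 -0.006 0 0; 0 0 0 0 -0.006 0.001 0; 0 0 0 0 -0.006 0.001 0")

```text
t: 4.53
eef_pos: [0.4807, 0.0139, 0.0985]
ee_rot: [-3.142, -0.0, 2.847]
force: [-0.2, 0.1, -0.5]
width: 0.0006
gripper_force: 0.3
```

```bash
python3 - <<'E'
from h import *; import cv2
f,d=arm.grab_frame("side"); cv2.imwrite("pics/s2.png",cv2.resize(f[130:320,150:400],None,fx=3,fy=3))
E
```

```text
(no output)
```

View pics/s2.png

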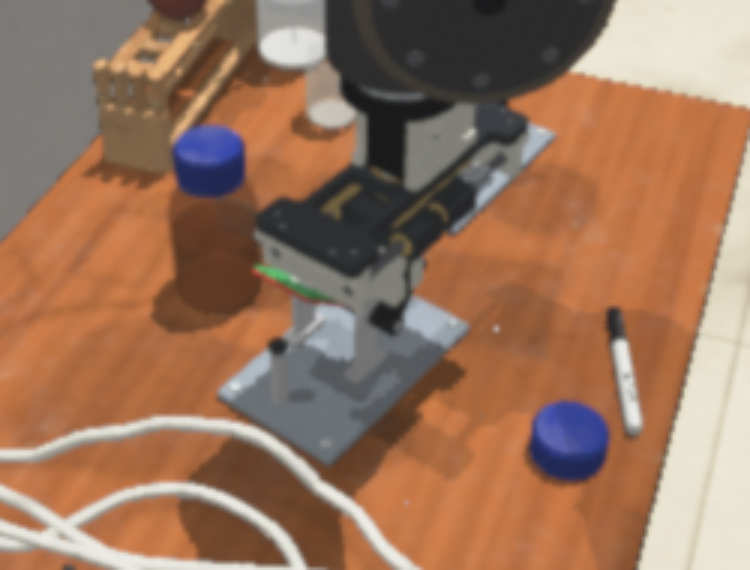

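The paddle is raised roughly 40-45° (green edge at (290,280)). I'll push a bit further and lower slightly.

Call:
move_arm(rows="0 0 0 0 -0.005 0.001 0; 0 0 0 0 -0.005 0.001 0; 0 0 0 0 -0.005 0.002 0; 0 0 0 0 -0.004 0.002 0; 0 0 0 0 0 0 0")

```text
t: 5.2
eef_pos: [0.4749, -0.0043, 0.0923]
ee_rot: [-3.141, -0.001, 2.846]
force: [-0.2, 0.6, -0.2]
width: 0.0003
gripper_force: 0.0
```

```bash
python3 - <<'E'
from h import *; import cv2
f,d=arm.grab_frame("side"); cv2.imwrite("pics/s3.png",cv2.resize(f[170:290,200:350],None,fx=5,fy=5))
P=cloud(d,arm.camera_model("side"))[200:250,225:300].reshape(-1,3); c=f[200:250,225:300].reshape(-1,3).astype(int)
g=(c[:,1]>c[:,2]+60)&(c[:,1]>c[:,0]+60)&(P[:,2]>.06)&(P[:,2]<.15); q=P[g]-[.5264,.0045,.065]
print(g.sum()); L=np.stack([q@[.956,-.292,0],q@[.292,.956,0],q[:,2]],1)
print(np.percentile(L,[5,50,95],axis=0).round(3), "theta",np.median(np.arctan2(L[:,2],L[:,1])))
E
```

```text
0Traceback (most recent call last):
  File "<stdin>", line 6, in <module>
    return _quantile_unchecked(
        a, q, axis, out, overwrite_input, method, keepdims, weights)
    return _ureduce(a,
                    func=_quantile_ureduce_func,
    ...<5 lines>...
                    overwrite_input=overwrite_input,
                    method=method)
    r = func(a, **kwargs)
    result = _quantile(arr,
                       quantiles=q,
    ...<2 lines>...
                       out=out,
                       weights=wgt)
    slices_having_nans = np.isnan(arr[-1, ...])
                                  ~~~^^^^^^^^^
IndexError: index -1 is out of bounds for axis 0 with size 0
```

View pics/s3.png

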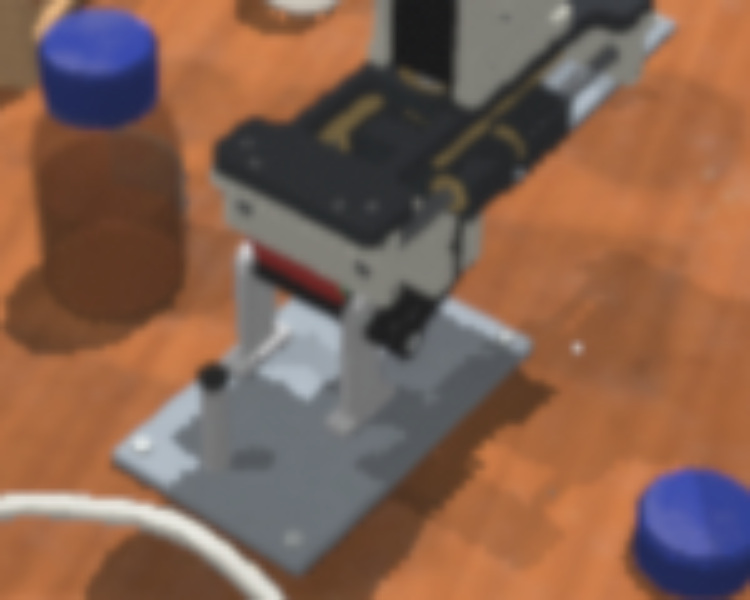

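The red underside now faces the side camera at (300,275), so the flag is near 60-70° and will stay there. Next I'll lift, go to the +y side of the paddle and look.

Call:
move_arm(rows="0 0 0 0 0 -0.02 0; 0 0 0 0 0 -0.03 0; 0 0 0 0 0 -0.031 0; 0 0 0 0 0 0 0; 0 0 0 -0.012 0.035 0 0; 0 0 0 -0.012 0.035 0 0; 0 0 0 -0.012 0.033 0 0; 0 0 0 0 0 0 0")

```text
t: 6.25
eef_pos: [0.5404, 0.0857, 0.1723]
ee_rot: [-3.141, -0.001, 2.848]
force: [-1.4, -0.3, -0.2]
width: 0.0006
gripper_force: 0.0
```

```bash
python3 - <<'E'
from h import *; import cv2
a,_=arm.grab_frame("side"); b,_=arm.grab_frame("top")
cv2.imwrite("pics/s4.png",np.hstack([cv2.resize(a[150:300,200:350],(600,600)),]))
E
```

```text
(no output)
```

View pics/s4.png

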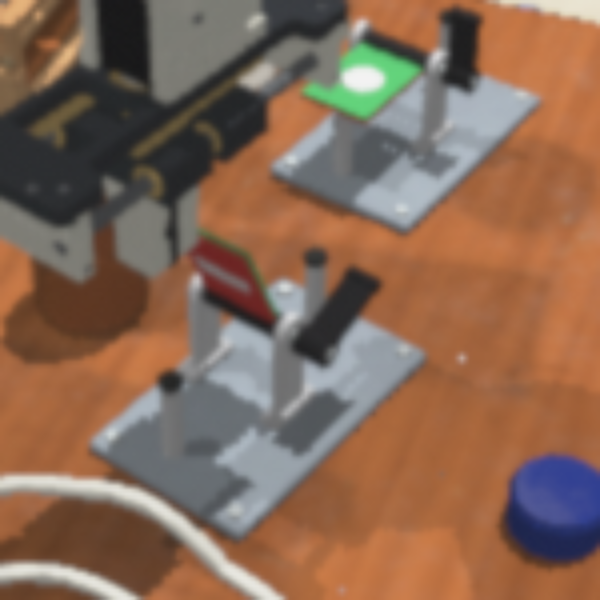

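The flag stands about upright, red face at (235,280), and the fingers are on its +y side. I'll lower and push the paddle over.

Call:
move_arm(rows="0 0 0 0 0 0.025 0; 0 0 0 0 0 0.025 0; 0 0 0 0 -0.015 0 0; 0 0 0 0 -0.012 0 0; 0 0 0 0 -0.01 0 0; 0 0 0 0 -0.008 0 0; 0 0 0 0 -0.008 0 0; 0 0 0 0 -0.008 0 0")

```text
t: 7.35
eef_pos: [0.5218, 0.0254, 0.1237]
ee_rot: [3.141, 0.0, 2.847]
force: [-0.3, 0.3, 0.3]
width: 0.0002
gripper_force: 0.1
```

Call:
move_arm(rows="0 0 0 0 -0.008 0 0; 0 0 0 0 -0.008 0 0; 0 0 0 0 -0.008 0 0; 0 0 0 0 -0.008 0 0; 0 0 0 0 -0.007 0 0; 0 0 0 0 -0.007 0 0; 0 0 0 0 0 0 0; 0 0 0 0 0 0 0")

```text
t: 8.35
eef_pos: [0.5087, -0.0182, 0.1236]
ee_rot: [3.142, 0.0, 2.847]
force: [0.0, -0.9, 0.3]
width: 0.0003
gripper_force: 0.0
```

Call:
move_arm(rows="0 0 0 0 0 -0.03 0; 0 0 0 0 0 -0.03 0; 0 0 0 0 0 -0.03 0; 0 0 0 0 0.05 0 0; 0 0 0 0 0.05 0 0; 0 0 0 0 0.05 0 0; 0 0 0 0 0 0 0; 0 0 0 0 0 0 0")

```text
t: 9.35
eef_pos: [0.5518, 0.1256, 0.2132]
ee_rot: [-3.141, -0.001, 2.848]
force: [-0.3, 0.8, 0.0]
width: 0.0005
gripper_force: 0.0
```

```bash
python3 - <<'E'
from h import *; import cv2
a,_=arm.grab_frame("side")
cv2.imwrite("pics/s5.png",cv2.resize(a[150:300,200:350],(600,600)))
b,d=arm.grab_frame("top"); P=cloud(d,arm.camera_model("top"))[185:262,165:256].reshape(-1,3); c=b[185:262,165:256].reshape(-1,3).astype(int)
q=P-[.5264,.0045,.065]; L=np.stack([q@[.956,-.292,0],q@[.292,.956,0],q[:,2]],1)
r=(c[:,2]>c[:,1]+60)&(c[:,2]>c[:,0]+60)&(abs(L[:,2])<.06)&(abs(L[:,0])<.03)&(abs(L[:,1])<.085)&(L[:,2]>-.04)
A=L[r]; print(r.sum(),A.mean(0)); 
if r.sum()>20: print("slope",np.polyfit(A[:,1],A[:,2],1))
E
```

```text
558 [ 0.00337015 -0.0416523   0.00332731]
slope [-0.00443918  0.00314241]
```

View pics/s5.png

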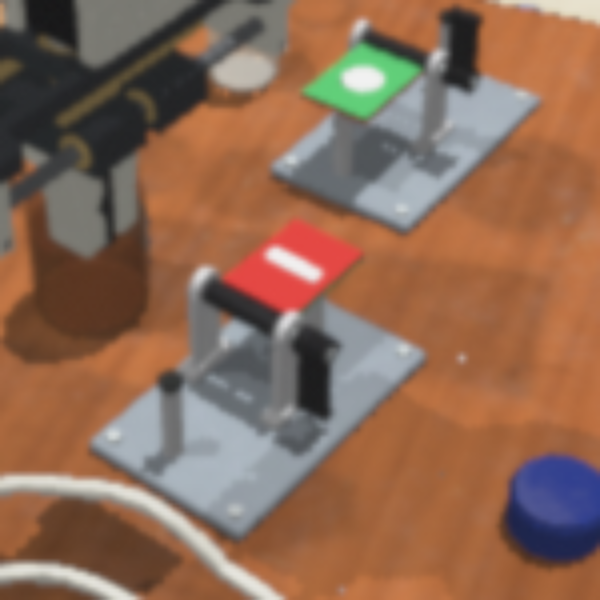

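The flag lies flat with the red face up at (295,265), slope -0.004. The beaker's flag is still green, the stands haven't moved, and the arm is clear.

```bash
python3 -c "
from station import arm
print(arm.job_done())"
```

```text
the job is handed in; nothing more can be done
None
```

The brown bottle's flag now lies flat with its red face up, the beaker's flag is still green, nothing appeared displaced in the final image, and the job is handed in (no verdict was returned).

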